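# Wedge a board tight in the bench jig

### The job

The board lying in the bench jig is still loose. Set the wooden wedge flat on the bench in the gap between the board and the slanting cleat, thin end first with its straight side to the board, and let go of it; then hold the mallet by its handle and tap the wedge's square end sideways with separate blows, at least two, drawing the mallet right back between them, until the wedge goes no further and the board is tight against the stop rail. Then, without dropping it, lay the mallet flat on the bench on the side of its head, the way it lay, a hand's width clear of the wedge and not touching the jig, and leave the mug, tin and chisel where they are.

Things in the scene. Friction and masses are not known exactly. Their poses are not given: they have to be found in the camera images.
- jig: Plywood U-shaped jig fixed on the bench, never moves. Mouth open to its -y; the wedge is driven along its +y. Origin: on the bench at the mouth line, x = 0 being the board's inner side once it is against the stop rail. Stop rail (32 mm high): x 90 to 122, y 0 to 200 mm. End rail (32 high): x -93 to 122, y 200 to 228. Between x = 0 and the slanting cleat is the wedge's gap.
- jig_cleat (a point): Mouth end of the slanting cleat's inner face, at bench height, at (-42, 0) mm in the jig's frame; axes as the jig's. From here the face runs straight to about (-19, 133) mm, 10 degrees off the jig's y, so the gap narrows towards +y. The cleat is a plywood batten 40 mm wide (on the -x side of this face), 135 mm long, 40 mm high.
- jig_home (a point): Where the wedge's origin comes to rest, same yaw as the jig, when the board is tight on the stop rail and the wedge goes no further: (-22, 25) mm in the jig's frame, at bench height; its tail then stands 50 mm out of the mouth. Axes as the jig's. For every 10 mm short of this along y the gap leaves 1.8 mm of sideways play, board's gap included.
- board: Brown timber board, 90 (x) x 180 (y) x 45 mm high, about 0.45 kg, loose, lying in the jig with a gap of 1 to 3.5 mm to the stop rail and 1 to 3 mm to the end rail. Origin: centre of its underside. When tight its origin is at about (45, 110) mm in the jig's frame.
- wedge: Pale wooden wedge, 150 mm long, 45 high, 0.12 kg, flat on the bench. Origin: underside, mid-length, on the tail's centre line. Thin end to +y. Square tail, the place to grip from above: x -22 to 22, y -75 to -35 mm. From y = -35 to 75 it tapers: straight side at x = +22 (goes to the board), other side slants 10 degrees from x = -22 to -3 (goes to the cleat); thin end 25 mm wide.
- wedge_tail (a point): Centre of the wedge's square end face (44 wide x 45 mm high), the face to strike: 75 mm behind the wedge's origin along its -y, 22.5 mm above its underside. Axes as the wedge's.
- mallet: Joiner's wooden mallet, 0.3 to 0.5 kg, lying on the side of its head, handle level and clear of the bench. Origin: underside of the head, at its centre. Head: 44 (x) x 100 (y) x 50 mm high; striking faces at y = +50 and -50 mm. Handle: along -x from x = -22 to -171 mm, 20 wide (y), 26 high, middle 25 mm above the underside. Centre of mass about 15 mm behind the head's centre.
- mallet_head (a point): Centre of the mallet's head, 25 mm above the mallet's origin.
- mallet_grip (a point): Point on the handle's centre line 45 mm behind the head's centre, a good place to grip from above across the 20 mm width.
- mug: Black mug, 84 mm wide, 95 mm high, bystander. Origin: centre of its underside.
- tin: Open steel tin, 75 x 110 x 35 mm high, bystander. Origin: centre of its underside.
- chisel: Wood-handled flat chisel, 210 mm long, 26 mm thick, lying along its x, bystander. Origin: middle of its length, on the bench.

How it is judged:
By the outcome, as a careful person would: the job done as asked, in the order asked, and still so for the second after the job is handed in, with the robot touching nothing.
It also fails if it takes over 58 s, if anything falls off the work surface, if the arm or the gripper's body presses on something with over 40 N, if the wrist force passes 120 N, or if a joint passes its speed limit or range.

### The arm

A 6-joint arm with a two-finger parallel gripper is mounted at the origin on the work surface. World frame = base frame: x ahead of the robot, y to its left, z up, the work surface at z = 0. Lengths are in m, angles in rad, forces in N, time in s.
With the tool pointing down it reaches from about 0.25 to 0.725 m from the base axis. Payload 4 kg.
Tool frame: the origin (TCP) lies on the mounting face of the last link; the fingertips stand 173 mm ahead of it and the grasp point (between the pads) lies 155 mm ahead of it; z points along the fingers, y is the line along which they close (so a half turn about z gives the same grasp; the last joint's range is limited). The gripper opens to 85 mm and grips with 20 to 120 N. Pads are 22 mm wide; open, the fingers measure 114 mm over their backs; the gripper's body (76 mm by 85 mm) begins 54 mm behind the grasp point. The pads swing forward as they close: fully open they stand 13 mm farther back than shut.
Start: joints at [-1.136, 0.241, 0.005, 1.335, 0, 1.571], TCP at [0.211, -0.453, 0.405] pointing down, gripper open.
Joint ranges: [-2.72, 2.72], [-1.05, 1.87], [-1.09, 1.28], [-1.99, 2.15], [-1.42, 1.44], [-3.14, 3.14]. Speed limits (rad/s): [2.79, 2.79, 3.14, 3.14, 3.14, 3.14].

### API

Orientations are given as a unit quaternion [x, y, z, w].
In Python, from workcell import r gives the robot as it stands.
- The arm moves only by the tool pendant, called as name(argument=value, ...) on one line, values as JSON. Schema: {"type":"object","properties":{"deltas":{"type":"array","items":{"type":"number"},"minItems":5,"maxItems":100},"only":{"type":"string"},"quiet":{"type":"boolean"},"lines":{"type":"string"}},"required":["deltas"],"additionalProperties":false}. deltas is one flat list of numbers that holds 1 to 20 rows one after another, with no inner brackets; each row has 5 numbers: the finger opening in m, then dx, dy, dz in shares of the most that a row can go, 1 being 62.5 mm, then a turn about the tool's z in units of 0.05 rad; each row shifts and turns the commanded pose from where the row before left it, along the tool's axes as they then stand; what a row does not reach is not made up. A row lasts 1/8 s, in which the tool goes at most 0.0625 m and 0.188 rad, less where a joint would pass 70% of its speed; a pose out of reach is approached as far as the arm can. The fingers move at their own pace and stop on an object; the grip force is fixed at half the most. Time passes only in rows, so rows that do not move let the fingers close. The tool returns the time, the measured TCP pose, the force, the opening and the grip force at its end. only (a regular expression) keeps the lines of the reply that match it, lines (a string "A,B") keeps lines A to B, and quiet returns only ok. Input that does not fit is refused with a message, and nothing moves.
- r.observe(): the state, without advancing time (a new reading comes with each control period).
- r.read_camera(name): name is "side" or "top" or "wrist"; returns the picture (400x640x3 uint8, blue, green, red); there is no depth.
- r.camera_params(name): a dict with "K" (3x3 intrinsics, pixels), "distortion" ([k1, k2, p1, p2, k3] as OpenCV has them; the pictures are not rectified), "R" (3x3) and "t" (3): a world point X has camera coordinates R X + t. Camera axes: x right, y down, z forward; pixel columns grow to the right and rows downward; lengths in m; the calibration is good to about 2 mm. A picture is of the moment at which its call begins: read the wrist's pose just before it. camera_params takes no time and is no camera call; for the wrist camera it gives the pose at the moment of the call.
- r.sign_off(): hands the job in; it is judged then, once.
The state is a dict: "clock": time; "joint_pos": joint angles; "joint_vel": joint speeds; "tau": joint torques, N m; "position": TCP position; "tool_rot": TCP orientation; "contact_force": force on the tool from outside, world axes, zero at the start; "wrist_torque": the same for the moment, N m; "gripper_width": finger opening in m; "grasp_force": force on a finger pad.
Only numpy, scipy, OpenCV 4.12 (cv2) and the standard library are available. Lean on these libraries where they do the work, as an engineer would, in place of code of your own. Each camera call takes 0.05 s, during which the arm holds its last target. There are 200 camera calls.

## Working session

There is one attempt and no reset: what is moved stays moved. The work goes in short steps, Python scripts to look and compute and a tool call to move; the robot and the scene stay as the last step left them, time stands still between calls to the robot, and variables do not carry over. Pictures are saved under pics/ and viewed, at most 10 in all, crops included, and the job is handed in when it is done.

```bash
ls; mkdir -p pics; python3 - <<'E'
from workcell import r
import cv2
o=r.observe();print(o)
for n in("top","side"):
    p=r.camera_params(n);print(n,p)
    cv2.imwrite(f"pics/{n}0.png",r.read_camera(n))
E
```

```text
pics
workcell.py
{'clock': 0.0, 'joint_pos': array([-1.13602011e+00,  2.41407139e-01,  3.71820940e-03,  1.33520223e+00,
        8.79952817e-06,  1.57078552e+00]), 'joint_vel': array([ 2.33402027e-04,  5.83243394e-04, -4.19248683e-04, -5.59224909e-04,
        8.76423416e-06,  7.54566880e-04]), 'tau': array([ 7.85593929e-04, -3.72317076e+01,  2.52408206e+01,  1.70303351e-02,
       -1.23110867e-04,  8.77941687e-06]), 'position': array([ 0.21048978, -0.45323409,  0.4038132 ]), 'tool_rot': array([ 9.76462412e-01,  2.15685098e-01, -2.21605040e-04, -1.02371498e-03]), 'contact_force': array([-1.15745159, -0.14576125, -0.03032876]), 'wrist_torque': array([ 0.02533953, -0.00830727,  0.02779509]), 'grasp_force': 0.0, 'gripper_width': 0.08535760125064674}
top {'K': array([[401.00666769,   0.        , 322.89884946],
       [  0.        , 401.00666769, 198.34215118],
       [  0.        ,   0.        ,   1.        ]]), 'distortion': array([-0.00840348,  0.        ,  0.        ,  0.        ,  0.        ]), 'R': array([[ 0.01447319, -0.99979523,  0.01414335],
       [-0.99053445, -0.01626722, -0.13629701],
       [ 0.13649917, -0.01203683, -0.99056705]]), 't': array([-0.07930405,  0.57316367,  1.2303324 ])}
side {'K': array([[492.79975131,   0.        , 320.29592438],
       [  0.        , 492.79975131, 197.13023873],
       [  0.        ,   0.        ,   1.        ]]), 'distortion': array([-0.01018275,  0.        ,  0.        ,  0.        ,  0.        ]), 'R': array([[ 0.99436775, -0.10530116,  0.01201833],
       [-0.0652476 , -0.69757627, -0.71353353],
       [ 0.08351961,  0.70873056, -0.700518  ]]), 't': array([-0.56801358,  0.02147737,  1.27105498])}
```

View pics/top0.png

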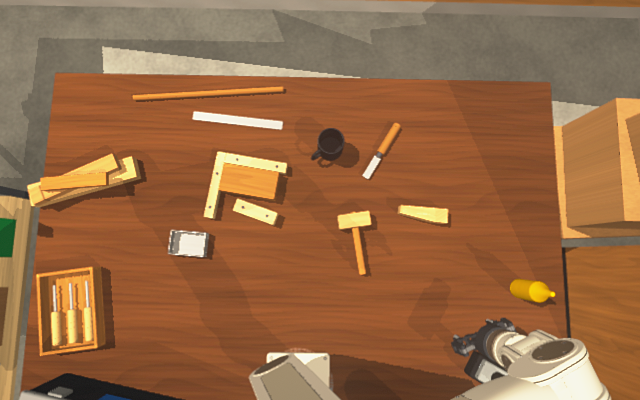

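View pics/side0.png

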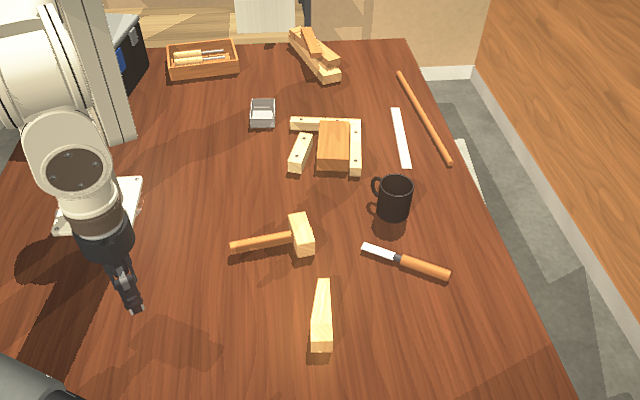

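The top view shows the jig with its mouth to the right (rails' corner at (220,153), cleat at (255,211)). The wedge is at (424,214) with its thin end to the left, and the mallet head is at (355,220) with the handle pointing down. The side view agrees: wedge (321,315), mallet head (301,233), jig around (330,145).

```bash
cat > h.py <<'E'
import numpy as np,cv2
from workcell import r
def ray(P,uv):
    K,D,R,t=[np.asarray(P[k],float) for k in("K","distortion","R","t")]
    u=cv2.undistortPoints(np.asarray(uv,float).reshape(-1,1,2),K,D).reshape(-1,2)
    d=np.c_[u,np.ones(len(u))]@R
    return -R.T@t,d
def plane(P,uv,z):
    c,d=ray(P,uv); return c+d*((z-c[2])/d[:,2])[:,None]
def tri(Pa,a,Pb,b):
    ca,da=ray(Pa,a);cb,db=ray(Pb,b);out=[]
    for x,y in zip(da,db):
        x=x/np.linalg.norm(x);y=y/np.linalg.norm(y)
        s=np.linalg.lstsq(np.c_[x,-y],cb-ca,rcond=None)[0]
        p,q=ca+s[0]*x,cb+s[1]*y; out.append([*(p+q)/2,np.linalg.norm(p-q)])
    return np.array(out)
def proj(P,X):
    return cv2.projectPoints(np.asarray(X,float).reshape(-1,3),cv2.Rodrigues(P["R"])[0],P["t"],P["K"],P["distortion"])[0].reshape(-1,2)
E
python3 - <<'E'
from h import *
for n in("top","side"):
    im=cv2.imread(f"pics/{n}0.png");P=r.camera_params(n)
    h=cv2.cvtColor(im,cv2.COLOR_BGR2HSV)
    m=cv2.inRange(h,(15,60,170),(35,170,255))
    cs,_=cv2.findContours(m,cv2.RETR_EXTERNAL,cv2.CHAIN_APPROX_NONE)
    for c in cs:
        if 150<cv2.contourArea(c)<6000:
            x=plane(P,[c.reshape(-1,2).mean(0)],.04)[0]
            if .2<x[0]<.75 and abs(x[1])<.6:
                a=cv2.approxPolyDP(c,2.5,True).reshape(-1,2)
                print(n,cv2.contourArea(c),x.round(3),a.tolist())
    pts={"top":[(424,214),(355,220),(360,250),(330,143),(188,243),(382,150)],"side":[(321,315),(301,225),(260,242),(395,205),(262,112),(405,262)]}[n]
    print(plane(P,pts,.03).round(3))
im=cv2.imread("pics/top0.png");a=cv2.resize(im[140:290,190:460],None,fx=2.9,fy=2.9,interpolation=2)
cv2.imwrite("pics/t1.png",a)
E
```

```text
top 406.0 [ 0.508 -0.169  0.04 ] [[369, 212], [339, 215], [339, 228], [370, 224]]
top 556.5 [ 0.533 -0.391  0.04 ] [[398, 207], [398, 213], [447, 222], [447, 209]]
top 542.5 [0.53  0.143 0.04 ] [[237, 198], [233, 210], [273, 224], [276, 212]]
top 380.0 [0.651 0.567 0.04 ] [[131, 156], [119, 160], [122, 169], [109, 175], [109, 184], [136, 176]]
top 1133.0 [0.646 0.209 0.04 ] [[204, 216], [213, 217], [225, 162], [285, 172], [286, 163], [218, 151]]
[[ 0.531 -0.394  0.03 ]
 [ 0.508 -0.173  0.03 ]
 [ 0.414 -0.189  0.03 ]
 [ 0.758 -0.091  0.03 ]
 [ 0.428  0.35   0.03 ]
 [ 0.738 -0.261  0.03 ]]
side 1147.0 [ 0.528 -0.407  0.04 ] [[318, 278], [310, 319], [311, 352], [332, 350], [332, 328], [323, 322], [329, 279]]
side 225.0 [ 0.41  -0.187  0.04 ] [[290, 231], [231, 242], [230, 247], [290, 235]]
side 535.0 [ 0.51  -0.181  0.04 ] [[304, 211], [288, 215], [298, 257], [314, 254], [310, 227], [306, 225], [308, 242], [298, 244], [294, 236], [297, 229], [300, 237], [297, 229], [302, 222], [307, 220], [309, 225]]
side 1667.0 [0.631 0.168 0.04 ] [[290, 117], [291, 129], [319, 131], [317, 157], [348, 158], [350, 175], [360, 175], [361, 155], [361, 167], [349, 167], [350, 124], [335, 120], [360, 119]]
[[ 0.53  -0.397  0.03 ]
 [ 0.509 -0.144  0.03 ]
 [ 0.409 -0.188  0.03 ]
 [ 0.75  -0.099  0.03 ]
 [ 0.425  0.338  0.03 ]
 [ 0.734 -0.279  0.03 ]]
```

The rows are not in the units I measure in: shifts go in shares of 62.5 mm and turns go in units of 0.05 rad. I convert before sending: 0.06 m is 0.96, -0.188 rad is -3.76.

pendant(deltas=[0.085, 0, 0, 0, -3.76, 0.085, 0, 0, 0, -3.76, 0.085, 0, 0, 0, -3.76, 0.085, 0, 0, 0, -3.76, 0.085, 0, 0, 0, -3.76, 0.085, 0, 0, 0, -3.76, 0.085, 0, 0.96, 0, 0, 0.085, 0, 0.96, 0, 0, 0.085, 0, 0.96, 0, 0, 0.085, 0, 0.96, 0, 0, 0.085, 0, 0, 0, 0])

```text
clock: 1.48
position: [0.4546, -0.4552, 0.4015]
tool_rot: [0.709, 0.705, 0.0, -0.002]
contact_force: [-0.4, 0.3, -0.6]
gripper_width: 0.0848
grasp_force: 0.0
```

```bash
python3 - <<'E'
from h import *
P=r.camera_params("wrist");o=r.observe();im=r.read_camera("wrist");cv2.imwrite("pics/w1.png",im)
print(o["position"],o["tool_rot"],P)
print(proj(P,[(.53,-.393,.045),(.508,-.17,.05)]))
E
```

```text
[ 0.45461753 -0.45515194  0.40152026] [ 7.09122003e-01  7.05084025e-01  3.20807069e-04 -1.54895923e-03] {'K': array([[356.29630148,   0.        , 317.19441135],
       [  0.        , 356.29630148, 201.07380843],
       [  0.        ,   0.        ,   1.        ]]), 'distortion': array([0.02687974, 0.        , 0.        , 0.        , 0.        ]), 'R': array([[ 0.99997823, -0.00628853, -0.00200004],
       [-0.00556208, -0.96630539,  0.25733822],
       [-0.00355093, -0.2573215 , -0.96631933]]), 't': array([-0.45634138, -0.46830252,  0.26031421])}
[[ 403.17817488  110.69778784]
 [ 393.76452188 -226.75288704]]
```

View pics/w1.png

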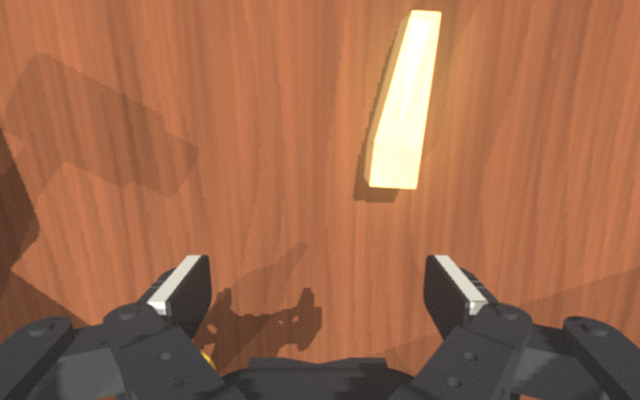

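The wrist view shows the wedge with its tail end at the bottom, (371–417,187), and its thin end at (415–440,12). The straight side is on the right (world +x) and the slanted side on the left, with its darker side face visible.

```bash
python3 - <<'E'
from h import *
im=cv2.imread("pics/w1.png");h=cv2.cvtColor(im,cv2.COLOR_BGR2HSV)
for y in (20,60,100,130,150,170,183):
    print(y,[(x,*im[y,x].tolist()) for x in range(364,446,4)][:0], end=' ')
    g=im[y].astype(int)[:,0]; d=np.diff(g[355:450]); i=np.argsort(-abs(d))[:4]; print([(int(k+355),int(d[k])) for k in sorted(i)])
a=cv2.resize(im[0:200,340:460],None,fx=3,fy=3,interpolation=2);cv2.imwrite("pics/w1c.png",a)
E
```

```text
20 [] [(408, 53), (409, 33), (439, -45), (440, -45)]
60 [] [(396, 42), (397, 45), (433, -51), (434, -54)]
100 [] [(385, 48), (386, 40), (427, -43), (428, -60)]
130 [] [(376, 37), (377, 47), (423, -56), (424, -51)]
150 [] [(372, 43), (373, 34), (420, -44), (421, -54)]
170 [] [(370, 47), (371, 43), (417, -32), (418, -53)]
183 [] [(368, 45), (369, 49), (416, -46), (417, -35)]
```

View pics/w1c.png

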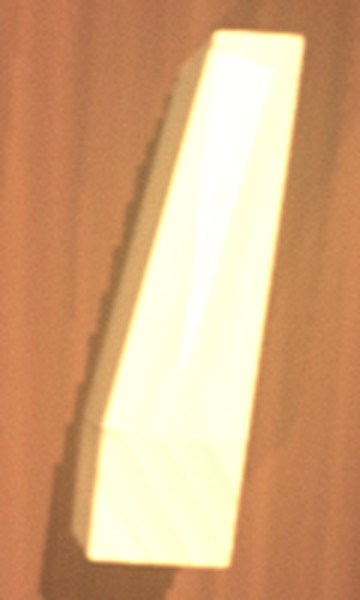

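The crop shows the wedge's top face: tail corners (369.3,186) and (417,188.7), kink (374.3,141.7), thin end (411,10.3) and (441,12.3).

```bash
python3 - <<'E'
from h import *
P=r.camera_params("wrist")
uv=[(369.3,186),(417,188.7),(374.3,141.7),(411,10.3),(441,12.3)]
X=plane(P,uv,.045);print(X.round(4))
d=X[4]-X[1];print("len",np.linalg.norm(X[4]-X[1]),"w",np.linalg.norm(X[1]-X[0]),"thin",np.linalg.norm(X[4]-X[3]))
yaw=-np.arctan2(d[0],d[1]);print("yaw",yaw, "tail yaw",np.arctan2(*(X[1]-X[0])[[1,0]]),np.arctan2(*(X[4]-X[3])[[1,0]]))
ys=d/np.linalg.norm(d);xs=np.array([ys[1],-ys[0],0])
o=(X[4]+X[1])/2-xs*.022;print("origin",o,"grip",o-ys*.055)
Pt,Ps=r.camera_params("top"),r.camera_params("side")
# mid top corners: thin right, tail right in top / side
print(tri(Pt,[(398,206.5),(447.5,209)],Ps,[(329.5,278),(332,328)]).round(3))
print(tri(P,uv[3:],Ps,[(317.5,278),(329.5,278)]).round(4))
o=r.observe();print(o["position"])
E
```

```text
[[ 0.5    -0.4616  0.045 ]
 [ 0.5447 -0.4646  0.045 ]
 [ 0.5033 -0.4205  0.045 ]
 [ 0.5296 -0.3139  0.045 ]
 [ 0.5543 -0.3158  0.045 ]]
len 0.14912992707131065 w 0.0448235170857909 thin 0.024768795016611223
yaw -0.06434487822148485 tail yaw -0.06606646620570553 -0.0760746209039365
origin [ 0.52754795 -0.3887544   0.045     ] grip [ 0.52401142 -0.44364059  0.045     ]
[[ 0.555 -0.31   0.035  0.005]
 [ 0.544 -0.455  0.074  0.002]]
[[ 0.5309 -0.313   0.0424  0.0014]
 [ 0.5567 -0.3143  0.0404  0.0019]]
[ 0.45252097 -0.45545432  0.40226601]
```

pendant(deltas=[0.085, 0, 0, 0, 1.2, 0.085, 0.128, 0.56, 0.32, 0, 0.085, 0.128, 0.56, 0.64, 0, 0.085, 0, 0, 0.8, 0, 0.085, 0, 0, 0.48, 0, 0.085, 0, 0, 0, 0])

```text
clock: 2.28
position: [0.5192, -0.4447, 0.2615]
tool_rot: [0.732, 0.681, -0.001, -0.004]
contact_force: [0.1, -0.1, 0.0]
gripper_width: 0.0851
grasp_force: 0.0
```

```bash
cat > pose.py <<'E'
from h import *
def pose(n=1):
    o=r.observe();q=o["tool_rot"];p=o["position"]
    return p,2*np.arctan2(q[1],q[0])
if __name__=="__main__":
    o=r.observe();p,f=pose();print(p.round(4),"phi",round(f,4),o["gripper_width"],o["joint_pos"].round(3), o["contact_force"].round(1))
E
python3 pose.py; python3 - <<'E'
from h import *
P=r.camera_params("wrist");cv2.imwrite("pics/w2.png",r.read_camera("wrist"))
X=[(0.5,-.4616,.045),(.5447,-.4646,.045)];print(proj(P,X))
im=cv2.imread("pics/w2.png");h=cv2.cvtColor(im,cv2.COLOR_BGR2HSV)
g=im[:,:,0].astype(int)
m=(im[:,:,0]>110).astype(np.uint8);cs,_=cv2.findContours(m,0,2)
for c in cs:
    if cv2.contourArea(c)>1500: print(cv2.contourArea(c),cv2.approxPolyDP(c,4,True).reshape(-1,2).tolist())
E
```

```text
[ 0.5192 -0.4447  0.2615] phi 1.4983 0.08508630643690067 [-0.708  0.693  0.342  1.227 -0.     0.935] [ 0.1 -0.1  0. ]
[[288.84647384 262.19220619]
 [368.09931837 262.00507835]]
18467.0 [[325, 0], [294, 189], [295, 259], [371, 260], [382, 0]]
```

To row units: 0.006 m is 0.096, 0.04 m is 0.64.

pendant(deltas=[0.085, 0, 0.096, 0.64, 0, 0.085, 0, 0, 0.64, 0, 0.085, 0, 0, 0, 0, 0.085, 0, 0, 0, 0])

```text
clock: 2.82
position: [0.5281, -0.4466, 0.1879]
tool_rot: [0.732, 0.681, 0.0, 0.002]
contact_force: [-0.2, 0.0, 0.8]
gripper_width: 0.085
grasp_force: 0.0
```

pendant(deltas=[0.03, 0, 0, 0, 0, 0.03, 0, 0, 0, 0, 0.03, 0, 0, 0, 0, 0.03, 0, 0, 0, 0, 0.03, 0, 0, 0, 0, 0.03, 0, 0, 0, 0])

```text
clock: 3.58
position: [0.5281, -0.446, 0.1867]
tool_rot: [0.732, 0.682, 0.0, 0.002]
contact_force: [0.6, -0.2, 6.5]
gripper_width: 0.043
grasp_force: 62.4
```

To row units: -0.06 m is -0.96, 0.06 m is 0.96.

pendant(deltas=[0.03, 0, 0, -0.96, 0, 0.03, 0, 0, -0.96, 0, 0.03, 0.96, 0, -0.8, 0, 0.03, 0.96, 0, 0, 0, 0.03, 0.96, 0, 0, 0, 0.03, 0.96, -0.16, 0, 0, 0.03, 0.96, -0.16, 0, 0, 0.03, 0.96, -0.16, 0, 0, 0.03, 0.8, -0.32, 0, 0, 0.03, 0, 0, 0, 0, 0.03, 0, 0, 0, 0])

```text
clock: 4.95
position: [0.506, -0.045, 0.3448]
tool_rot: [0.732, 0.682, -0.0, 0.0]
contact_force: [0.5, -0.5, -0.7]
gripper_width: 0.0433
grasp_force: 61.7
```

```bash
python3 - <<'E'
from h import *
P=r.camera_params("wrist");cv2.imwrite("pics/w3.png",r.read_camera("wrist"))
np.save("P3.npy",P,allow_pickle=True)
E
```

```text
(no output)
```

View pics/w3.png

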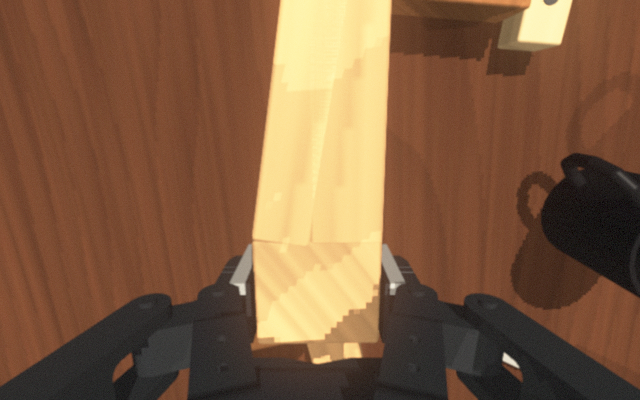

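The wedge is straight in the jaws (tail (255–383,340), straight side on the right). It hides the jig, which starts at the top right around (510,20), so I'll move sideways to see the jig clear of it.

pendant(deltas=[0.03, 0.8, -0.72, 0, 0, 0.03, 0.88, -0.72, 0, 0, 0.03, 0, 0, 0, 0, 0.03, 0, 0, 0, 0])

```text
clock: 5.5
position: [0.4322, 0.0546, 0.345]
tool_rot: [0.732, 0.681, 0.0, 0.001]
contact_force: [1.1, 0.2, -1.2]
gripper_width: 0.0434
grasp_force: 61.9
```

```bash
python3 - <<'E'
from h import *
import pickle
P=r.camera_params("wrist");im=r.read_camera("wrist");cv2.imwrite("pics/w4.png",im)
pickle.dump(P,open("P4.pkl","wb"))
E
```

```text
(no output)
```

View pics/w4.png

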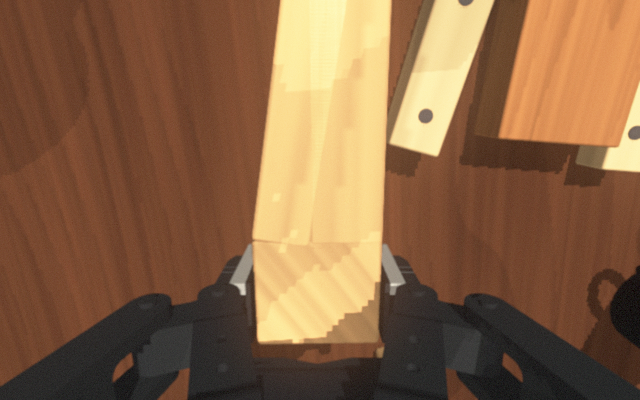

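The cleat's mouth end is at (389,143)–(438,157), the board's near-left top corner at (500,138), and the stop rail end at about (577,163). I'll go 90 mm further for longer baselines.

To row units: 0.045 m is 0.72, -0.02 m is -0.32.

pendant(deltas=[0.03, 0.72, 0, -0.32, 0, 0.03, 0.72, 0, -0.32, 0, 0.03, 0, 0, 0, 0, 0.03, 0, 0, 0, 0])

```text
clock: 6.05
position: [0.4385, 0.1441, 0.3842]
tool_rot: [0.732, 0.681, -0.001, 0.0]
contact_force: [-0.5, -0.2, -0.9]
gripper_width: 0.043
grasp_force: 62.0
```

```bash
python3 - <<'E'
from h import *
import pickle
P=r.camera_params("wrist");im=r.read_camera("wrist");cv2.imwrite("pics/w5.png",im)
pickle.dump(P,open("P5.pkl","wb"))
cv2.imwrite("pics/w5c.png",cv2.resize(im[0:320,370:640],None,fx=1.85,fy=1.85,interpolation=2))
E
```

```text
(no output)
```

View pics/w5c.png

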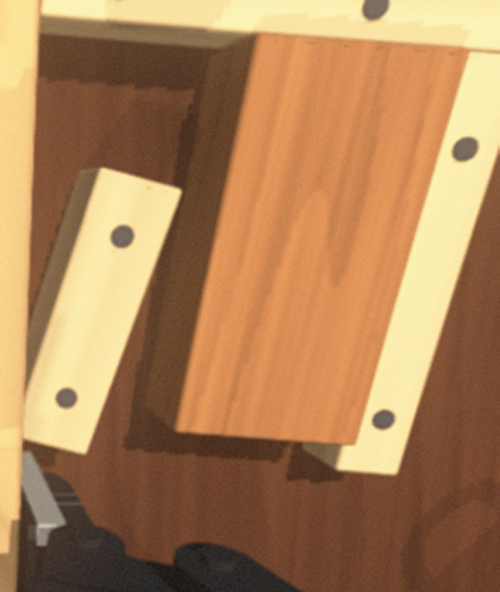

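```bash
python3 - <<'E'
from h import *
import pickle
P4,P5=[pickle.load(open(f"P{k}.pkl","rb")) for k in(4,5)]
c=lambda x,y:(x/1.85+370,y/1.85)
uv=[c(87,453),c(181,188),c(102,167),c(24,440)]
X=plane(P5,uv,.04);print("cleat",X.round(4))
n=np.linalg.norm;print("len",n(X[1]-X[0]),"w",n(X[0]-X[3]))
ang=lambda d:np.arctan2(-d[0],d[1])
print("face yaw",ang(X[1]-X[0]),"outer",ang(X[2]-X[3]))
B=plane(P5,[c(177,432),c(355,444),c(258,34)],.045);print("board",B.round(4),n(B[1]-B[0]),n(B[2]-B[0]),"yaw",ang(B[2]-B[0]),np.arctan2(*(B[1]-B[0])[[1,0]]))
S=plane(P5,[c(397,474),c(338,471),c(500,80)],.032);print("stop",S.round(4),n(S[0]-S[1]),"yaw",np.arctan2(*(S[0]-S[1])[[1,0]]))
print(tri(P4,[(438,157),(500,138),(389,143)],P5,[c(87,453),c(177,432),c(24,440)]).round(4))
print("4:",plane(P4,[(438,157),(389,143)],.04).round(4),plane(P4,[(500,138)],.045).round(4))
# top cam
Pt=r.camera_params("top")
T=plane(Pt,[(237,198),(233,210),(273,224),(276.5,212)],.04);print("topcleat",T.round(4),ang(T[1]-T[2]),ang(T[0]-T[3]))
T=plane(Pt,[(218,151),(286,163),(204,216)],.032);print("toprail",T.round(4),ang(T[0]-T[1]),np.arctan2(*(T[0]-T[2])[[1,0]]))
E
```

```text
cleat [[0.527  0.0768 0.04  ]
 [0.5694 0.2034 0.04  ]
 [0.5336 0.2154 0.04  ]
 [0.4953 0.0861 0.04  ]]
len 0.13355556145398373 w 0.03301787990701464
face yaw -0.322899440228701 outer -0.28810582774974686
board [[0.5698 0.0869 0.045 ]
 [0.6564 0.0745 0.045 ]
 [0.5965 0.2634 0.045 ]] 0.0875085647938516 0.17846456389626997 yaw -0.1501545496150202 -0.1419825306268953
stop [[0.6882 0.0506 0.032 ]
 [0.6583 0.0543 0.032 ]
 [0.7088 0.2377 0.032 ]] 0.030152030935693512 yaw -0.12269558893153827
[[5.282e-01 7.490e-02 3.560e-02 1.000e-04]
 [5.695e-01 8.740e-02 4.650e-02 6.000e-04]
 [4.910e-01 8.970e-02 4.780e-02 5.900e-03]]
4: [[0.5269 0.0756 0.04  ]
 [0.4896 0.0891 0.04  ]] [[0.5705 0.0871 0.045 ]]
topcleat [[0.5709 0.2009 0.04  ]
 [0.5326 0.2118 0.04  ]
 [0.4906 0.0848 0.04  ]
 [0.5285 0.075  0.04  ]] -0.31988940314320474 -0.3248708515013842
toprail [[0.7242 0.2705 0.032 ]
 [0.6884 0.05   0.032 ]
 [0.513  0.304  0.032 ]] -0.16084905761827165 -0.15739170764755828
```

```bash
python3 - <<'E'
from h import *
import pickle
P=pickle.load(open("P5.pkl","rb"))
im=cv2.imread("pics/w5.png").astype(int)
for y in (260,290,320): 
    d=np.diff(im[y,225:420,0]);i=np.argsort(-abs(d))[:6];print(y,[(int(k+225),int(d[k])) for k in sorted(i)])
for x in (280,320,360):
    d=np.diff(im[200:370,x,0]);i=np.argsort(-abs(d))[:5];print(x,[(int(k+200),int(d[k])) for k in sorted(i)])
p=np.array([.4385,.1441,.3842]);f=2*np.arctan2(.681,.732)
xh=np.array([np.cos(f),np.sin(f),0]);yh=np.array([np.sin(f),-np.cos(f),0])
X=plane(P,[(257,342),(380,342),(254,241),(382,241),(279,0),(391,0)],p[2]-.142)-p
print(np.c_[X@xh,X@yh].round(4))
E
python3 pose.py;python3 pose.py
```

```text
260 [(239, 31), (240, 28), (251, -17), (393, -22), (394, -29), (395, -24)]
290 [(240, 38), (241, 32), (244, -38), (245, -50), (254, 39), (395, -41)]
320 [(255, 25), (256, 34), (257, 17), (338, -28), (377, -19), (378, -16)]
280 [(338, -29), (339, -22), (342, -15), (343, -21), (344, -17)]
320 [(242, -9), (336, -29), (337, -15), (342, -20), (343, -19)]
360 [(310, -11), (311, -30), (312, -11), (341, -10), (343, -14)]
[[-0.0161 -0.0222]
 [-0.0161  0.0221]
 [ 0.0228 -0.0216]
 [ 0.0227  0.0211]
 [ 0.0947 -0.011 ]
 [ 0.0946  0.0202]]
[0.4382 0.1439 0.384 ] phi 1.4975 0.04292837733893054 [ 0.317  0.176 -0.132  1.265 -0.     1.961] [ 0.6 -0.6 -0.5]
[0.4382 0.1439 0.384 ] phi 1.4975 0.04292837733893054 [ 0.317  0.176 -0.132  1.265 -0.     1.961] [ 0.6 -0.6 -0.5]
```

To row units: 0.05 m is 0.8, -0.044 m is -0.704, 0.078 rad is 1.56.

pendant(deltas=[0.03, 0, 0, 0, 1.56, 0.03, -0.704, 0.592, 0.32, 0, 0.03, -0.704, 0.592, 0.32, 0, 0.03, -0.704, 0.608, 0.48, 0, 0.03, 0, 0, 0.8, 0, 0.03, 0, 0, 0, 0, 0.03, 0, 0, 0, 0])

```text
clock: 6.98
position: [0.5277, -0.0003, 0.267]
tool_rot: [0.758, 0.652, 0.0, 0.0]
contact_force: [0.3, -0.3, -0.9]
gripper_width: 0.043
grasp_force: 61.8
```

```bash
cat > chk.py <<'E'
from pose import *
import sys
O=np.array([.568,.0697]);a=-.152;XH=np.array([np.cos(a),np.sin(a)]);YH=np.array([-XH[1],XH[0]])
def jig(p): d=np.asarray(p)[...,:2]-O; return np.stack([d@XH,d@YH],-1)*1000
if __name__=="__main__":
    p,f=pose();w=p[:2]+.0585*np.array([np.cos(f),np.sin(f)])
    print("wedge in jig",jig(w).round(1),"yaw err",round(f-np.pi/2-a,4),"z",p[2].round(4))
E
python3 chk.py
```

```text
wedge in jig [-29.4 -16.8] yaw err 0.0022 z 0.267
```

pendant(deltas=[0.03, -0.048, 0.04, 0.16, 0, 0.03, 0, 0, 0, 0, 0.03, 0, 0, 0, 0])

```text
clock: 7.35
position: [0.5298, -0.0028, 0.2568]
tool_rot: [0.758, 0.653, 0.0, 0.0]
contact_force: [-0.1, -0.0, -1.1]
gripper_width: 0.0431
grasp_force: 61.9
```

```bash
python3 chk.py
python3 - <<'E'
from h import *
import pickle
P=r.camera_params("wrist");im=r.read_camera("wrist");pickle.dump(P,open("P6.pkl","wb"));cv2.imwrite("pics/w6.png",im)
E
```

```text
wedge in jig [-27. -19.] yaw err 0.0036 z 0.2568
```

View pics/w6.png

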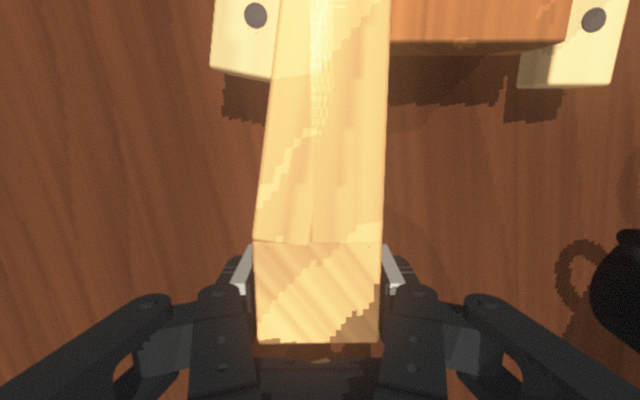

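The wedge is in line with the gap; the cleat's outer corner is at (212,67), the stop rail's outer corner at (611,83), and the board's near edge at row 42. Checking those against the model before lowering.

```bash
python3 - <<'E'
from chk import *
import pickle
P=pickle.load(open("P6.pkl","rb"))
print(jig(plane(P,[(212,67),(271,79)],.04)),"exp",-42-39.4,7)
print(jig(plane(P,[(611,83)],.032)),"exp 122 0", jig(plane(P,[(565,41),(392,41)],.045)))
E
```

```text
[[-78.72769184   6.74716988]
 [-50.11732489   1.4152066 ]] exp -81.4 7
[[122.27866219  -0.43220456]] exp 122 0 [[87.33287819 17.43628291]
 [ 7.60024659 17.94747187]]
```

pendant(deltas=[0.03, 0, 0, 0.48, 0, 0.03, 0, 0, 0.32, 0, 0.03, 0, 0, 0.16, 0, 0.03, 0, 0, 0.08, 0, 0.03, 0, 0, 0, 0])

```text
clock: 8.02
position: [0.5299, -0.0031, 0.1914]
tool_rot: [0.758, 0.653, 0.0, 0.0]
contact_force: [1.2, -0.2, -1.3]
gripper_width: 0.0432
grasp_force: 61.8
```

```bash
python3 chk.py
```

```text
wedge in jig [-26.8 -19.2] yaw err 0.003 z 0.1914
```

pendant(deltas=[0.03, 0, 0, 0.048, 0, 0.03, 0, 0, 0.024, 0, 0.03, 0, 0, 0, 0])

```text
clock: 8.4
position: [0.5299, -0.0032, 0.1868]
tool_rot: [0.758, 0.652, 0.0, 0.0]
contact_force: [1.6, -0.2, -0.1]
gripper_width: 0.0431
grasp_force: 61.9
```

```bash
python3 chk.py
```

```text
wedge in jig [-26.8 -19.3] yaw err 0.0028 z 0.1868
```

pendant(deltas=[0.055, 0, 0, 0, 0, 0.08, 0, 0, 0, 0, 0.085, 0, 0, 0, 0, 0.085, 0, 0, -0.48, 0, 0.085, 0, 0, -0.8, 0, 0.085, 0, 0, -0.96, 0, 0.085, 0, 0, 0, 0])

```text
clock: 9.28
position: [0.5315, -0.0031, 0.3322]
tool_rot: [0.758, 0.653, 0.004, 0.004]
contact_force: [1.2, 0.1, -1.3]
gripper_width: 0.0849
grasp_force: 0.0
```

```bash
python3 - <<'E'
from chk import *
import pickle
P=r.camera_params("wrist");im=r.read_camera("wrist");pickle.dump(P,open("P7.pkl","wb"));cv2.imwrite("pics/w7.png",im)
E
```

```text
(no output)
```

View pics/w7.png

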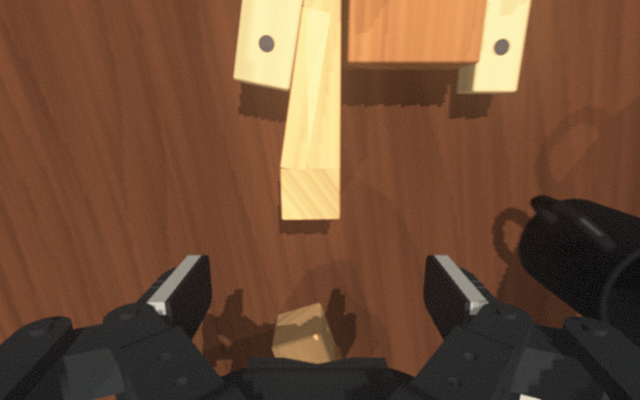

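The wedge stands free in the gap, tail corners at (283,219.5) and (339.5,219), straight side to the board, and nothing else has moved. Next I'll measure the mallet from the fixed views.

```bash
python3 - <<'E'
from chk import *
import pickle
P=pickle.load(open("P7.pkl","rb"))
W=plane(P,[(283,219.5),(339.5,219),(282,168),(340,168)],.045);print("wedge tail jig",jig(W).round(1))
Pt,Ps=r.camera_params("top"),r.camera_params("side")
it=cv2.imread("pics/top0.png");hs=cv2.cvtColor(it,cv2.COLOR_BGR2HSV)
H=plane(Pt,[(369.5,211.5),(338.5,214.5),(339,228.5),(370.5,224.5)],.05);print("head",H.round(4))
d=H[1]-H[0];print("head yaw",np.arctan2(-d[0],d[1]),np.linalg.norm(d),np.linalg.norm(H[1]-H[2]))
S=plane(Ps,[(290,231),(231,242),(230,247),(290,235)],.038);print("handle side",S.round(4))
# head top corners two views
print("tri",tri(Pt,[(338.5,214.5),(369.5,211.5)],Ps,[(304.5,210.5),(314.5,254)]).round(4))
# handle in top: per-row centre
m=cv2.inRange(hs,(8,120,150),(25,255,255))
for y in range(232,274,5):
    xs=np.where(m[y,345:375])[0]+345
    if len(xs): print(y,xs.min(),xs.max(),plane(Pt,[((xs.min()+xs.max())/2,y)],.038)[0].round(4))
E
```

```text
wedge tail jig [[-48.1 -93.9]
 [ -5.4 -93.6]
 [-48.  -54.6]
 [ -5.8 -54.6]]
head [[ 0.5337 -0.2169  0.05  ]
 [ 0.5227 -0.1198  0.05  ]
 [ 0.479  -0.1218  0.05  ]
 [ 0.493  -0.22    0.05  ]]
head yaw 0.1125075139666886 0.09771537781067248 0.043749056210439216
handle side [[ 0.4809 -0.1679  0.038 ]
 [ 0.3431 -0.1889  0.038 ]
 [ 0.3412 -0.2038  0.038 ]
 [ 0.4801 -0.1804  0.038 ]]
tri [[ 0.5209 -0.1196  0.0544  0.0028]
 [ 0.5358 -0.2218  0.0124  0.0037]]
232 352 359 [ 0.4696 -0.1744  0.038 ]
237 353 359 [ 0.454 -0.176  0.038]
242 353 360 [ 0.4384 -0.1776  0.038 ]
247 354 374 [ 0.4232 -0.2011  0.038 ]
252 355 374 [ 0.4077 -0.2027  0.038 ]
257 356 374 [ 0.3923 -0.2043  0.038 ]
262 345 374 [ 0.3767 -0.1871  0.038 ]
267 345 374 [ 0.3613 -0.1872  0.038 ]
272 345 374 [ 0.3461 -0.1872  0.038 ]
```

To row units: -0.06 m is -0.96, -0.05 m is -0.8, -0.188 rad is -3.76.

pendant(deltas=[0.085, -0.96, 0, 0, 0, 0.085, -0.96, 0, -0.32, 0, 0.085, 0, -0.8, -0.32, 0, 0.085, 0, 0, 0, -3.76, 0.085, 0, 0, 0, -3.76, 0.085, 0, 0, 0, -3.76, 0.085, 0, 0, 0, -3.76, 0.085, 0, 0, 0, -3.76, 0.085, 0, 0, 0, -3.76, 0.085, 0, 0, 0, -3.76, 0.085, 0, 0, 0, -3.76, 0.085, 0, 0, 0, -2, 0.085, 0, 0, 0, 0])

```text
clock: 10.95
position: [0.462, -0.1136, 0.3647]
tool_rot: [0.06, 0.998, 0.0, -0.002]
contact_force: [0.8, 0.3, -0.7]
gripper_width: 0.0848
grasp_force: 0.0
```

```bash
python3 pose.py; python3 - <<'E'
from chk import *
import pickle
P=r.camera_params("wrist");im=r.read_camera("wrist");pickle.dump(P,open("P8.pkl","wb"));cv2.imwrite("pics/w8.png",im)
print(proj(P,[(.508,-.17,.05),(.46,-.178,.038),(.36,-.19,.038)]))
E
```

```text
[ 0.462  -0.1136  0.3647] phi 3.0207 0.08478024898437077 [-0.241  0.216 -0.132  1.225  0.    -0.12 ] [ 0.8  0.3 -0.7]
[[257.00134652 249.87703355]
 [240.79441338 193.56279285]
 [202.6816798   71.69629335]]
```

```bash
python3 - <<'E'
from chk import *
import pickle
P=pickle.load(open("P8.pkl","rb"));im=cv2.imread("pics/w8.png");h=cv2.cvtColor(im,cv2.COLOR_BGR2HSV)
for y in (80,110,140,170,190):
    row=im[y].astype(int);d=np.diff(row[150:300,1]);i=np.argsort(-abs(d))[:6];print(y,[(int(k+150),int(d[k])) for k in sorted(i)], row[[180,int(240.8-(193.6-y)*.313)]].tolist())
m=(im[:,:,0]>110).astype(np.uint8)
cs,_=cv2.findContours(m,0,2)
for c in cs:
    if cv2.contourArea(c)>600: print(cv2.contourArea(c),cv2.approxPolyDP(c,4,True).reshape(-1,2).tolist())
a=cv2.resize(im[20:320,130:430],None,fx=1.9,fy=1.9,interpolation=2);cv2.imwrite("pics/w8c.png",a)
E
```

```text
80 [(191, 26), (192, 39), (193, 17), (215, -14), (216, -21), (217, -13)] [[48, 74, 124], [109, 179, 248]]
110 [(202, 34), (203, 26), (204, 20), (205, 17), (226, -14), (227, -26)] [[33, 52, 83], [107, 177, 248]]
140 [(169, -11), (212, 10), (213, 17), (214, 15), (237, -12), (239, -9)] [[32, 52, 84], [68, 110, 168]]
170 [(224, 31), (225, 32), (226, 13), (227, 19), (247, -21), (248, -21)] [[50, 78, 130], [108, 174, 245]]
190 [(231, 30), (232, 27), (233, 19), (234, 20), (254, -15), (255, -25)] [[52, 79, 129], [104, 170, 244]]
6271.5 [[433, 249], [472, 272], [602, 274], [608, 253], [462, 225], [437, 225]]
5156.0 [[309, 212], [201, 240], [214, 282], [319, 256]]
4103.5 [[558, 193], [544, 234], [639, 253], [639, 207]]
```

View pics/w8c.png

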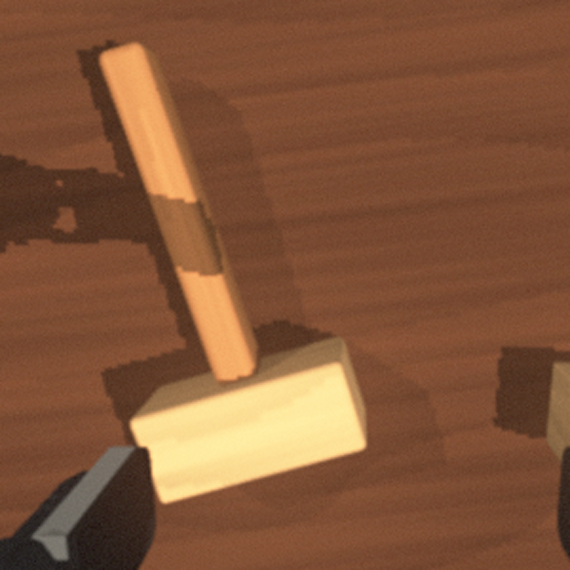

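The mallet lies with its head's top corners at about (199.5,243.7), (310,209.5), (322.6,254.2) and (215.8,284.2) in w8; the handle goes up and left to (196,43).

```bash
python3 - <<'E'
from chk import *
import pickle
P=pickle.load(open("P8.pkl","rb"))
H=plane(P,[(199.5,243.7),(310,210),(322.6,254.2),(215.8,284.2)],.05);n=np.linalg.norm
print(H.round(4),H.mean(0).round(4),n(H[1]-H[0]),n(H[2]-H[1]))
for d in(H[1]-H[0],H[2]-H[3]): print("yaw",np.arctan2(-d[0],d[1]))
L=plane(P,[(204,80),(215,110),(226,140),(236.5,170),(243.5,190)],.038);print(L.round(4))
d=L[4]-L[0];print("handle yaw",np.arctan2(d[1],d[0]))
Ps,Pt=r.camera_params("side"),r.camera_params("top")
print("tri head corner +y far, -y far",tri(P,[(322.6,254.2),(215.8,284.2)],Pt,[(338.5,214.5),(369.5,211.5)]).round(4))
# handle end tri wrist vs side
print(tri(P,[(185,49),(205,43)],Ps,[(230.5,246),(231,241.5)]).round(4))
E
```

```text
[[ 0.4964 -0.2174  0.05  ]
 [ 0.4783 -0.1205  0.05  ]
 [ 0.5188 -0.1147  0.05  ]
 [ 0.5354 -0.211   0.05  ]] [ 0.5072 -0.1659  0.05  ] 0.09862952461635155 0.040984731048312704
yaw 0.18506797370195707
yaw 0.17061562313648213
[[ 0.3661 -0.1903  0.038 ]
 [ 0.3895 -0.1862  0.038 ]
 [ 0.4139 -0.182   0.038 ]
 [ 0.4395 -0.178   0.038 ]
 [ 0.4572 -0.1752  0.038 ]]
handle yaw 0.16418019509931647
tri head corner +y far, -y far [[ 0.5236 -0.1177  0.0394  0.0053]
 [ 0.5356 -0.2149  0.0465  0.0059]]
[[ 3.422e-01 -2.002e-01  3.720e-02  2.000e-04]
 [ 3.411e-01 -1.847e-01  3.520e-02  3.100e-03]]
```

pendant(deltas=[0.085, 0, 0, 0, -3, 0.085, 0, 0, 0, -2.7, 0.085, 0.144, -0.96, 0.48, 0, 0.085, 0, 0, 0.8, 0, 0.085, 0, 0, 0.48, 0, 0.085, 0, 0, 0, 0, 0.085, 0, 0, 0, 0])

```text
clock: 11.88
position: [0.4639, -0.1698, 0.2595]
tool_rot: [-0.082, 0.997, -0.0, 0.0]
contact_force: [0.2, -0.2, -0.3]
gripper_width: 0.0851
grasp_force: 0.0
```

```bash
python3 pose.py
```

```text
[ 0.4639 -0.1698  0.2595] phi 3.3064 0.08512408423880725 [-0.351  0.343 -0.256  0.97  -0.    -0.516] [ 0.2 -0.2 -0.3]
```

To row units: -0.0045 m is -0.072, 0.03 m is 0.48.

pendant(deltas=[0.085, 0.016, -0.072, 0.48, 0, 0.085, 0, 0, 0.48, 0, 0.085, 0, 0, 0.256, 0, 0.085, 0, 0, 0, 0])

```text
clock: 12.38
position: [0.4635, -0.1743, 0.1832]
tool_rot: [-0.083, 0.997, -0.0, 0.0]
contact_force: [-0.2, -0.8, 0.0]
gripper_width: 0.0845
grasp_force: 0.0
```

pendant(deltas=[0.0, 0, 0, 0, 0, 0, 0, 0, 0, 0, 0, 0, 0, 0, 0, 0, 0, 0, 0, 0, 0, 0, 0, 0, 0, 0, 0, 0, 0, 0, 0, 0, 0, 0, 0, 0, 0, 0, 0, 0])

```text
clock: 13.38
position: [0.4634, -0.1746, 0.1834]
tool_rot: [-0.082, 0.997, -0.0, 0.001]
contact_force: [-1.3, -0.0, 5.6]
gripper_width: 0.0188
grasp_force: 60.5
```

```bash
python3 pose.py
```

```text
[ 0.4634 -0.1746  0.1834] phi 3.3063 0.018828323443770754 [-0.36   0.445 -0.34   0.784 -0.    -0.525] [-1.3 -0.   5.6]
```

The rows are not in the units I measure in: shifts go in shares of 62.5 mm and turns go in units of 0.05 rad. I convert before sending: 0.0016 m is 0.0256, 0.03 m is 0.48, 0.158 rad is 3.16.

pendant(deltas=[0, 0, 0, -0.32, 0, 0, 0, 0, -0.16, 0, 0, 0, 0, 0, 3.16, 0, 0, 0, 0, 3.16, 0, 0.0256, 0.48, 0, 0, 0, 0, 0.432, 0, 0, 0, 0, 0, 0.416, 0, 0, 0, 0, 0, 0, 0, 0, 0, 0, 0])

```text
clock: 14.5
position: [0.4699, -0.1178, 0.1866]
tool_rot: [0.075, 0.997, 0.0, -0.001]
contact_force: [0.5, -1.0, -4.6]
gripper_width: 0.0189
grasp_force: 59.7Traceback (most recent call last):
```

```bash
cat > mal.py <<'E'
from chk import *
p,f=pose();o=r.observe()
print("head in jig",jig(p[:2]-.044*np.array([np.cos(f),np.sin(f)])).round(1),"yawerr",round(f-np.pi-a,4),"z",p[2].round(4),"w",o["gripper_width"].round(4),"F",o["contact_force"].round(1),"t",round(o["clock"],2))
E
python3 mal.py
```

```text
  File "mal.py", line 3, in <module>
    print("head in jig",jig(p[:2]-.044*np.array([np.cos(f),np.sin(f)])).round(1),"yawerr",round(f-np.pi-a,4),"z",p[2].round(4),"w",o["gripper_width"].round(4),"F",o["contact_force"].round(1),"t",round(o["clock"],2))
                                                                                                                                   ^^^^^^^^^^^^^^^^^^^^^^^^
AttributeError: 'float' object has no attribute 'round'
```

```bash
sed -i 's/o\["gripper_width"\].round(4)/round(o["gripper_width"],4)/' mal.py; python3 mal.py
```

```text
head in jig [ -24.6 -200.2] yawerr 0.0009 z 0.1866 w 0.0189 F [ 0.5 -1.  -4.6] t 14.5
```

pendant(deltas=[0, 0, 0, -0.032, 0, 0, 0, 0.48, 0, 0, 0, 0, 0.56, 0, 0, 0, 0, 0.24, 0, 0])

```text
clock: 15.0
position: [0.4831, -0.0385, 0.1896]
tool_rot: [0.076, 0.997, -0.002, 0.002]
contact_force: [2.7, -11.0, -3.0]
gripper_width: 0.0194
grasp_force: 61.1
```

```bash
python3 mal.py
```

```text
head in jig [ -23.6 -119.8] yawerr 0.0004 z 0.1896 w 0.0194 F [  2.7 -11.   -3. ] t 15.0
```

pendant(deltas=[0, 0, -0.48, 0, 0, 0, 0, -0.8, 0, 0, 0, 0, 0, 0, 0])

```text
clock: 15.38
position: [0.4698, -0.1207, 0.1892]
tool_rot: [0.078, 0.997, -0.001, 0.0]
contact_force: [0.9, -0.2, -4.8]
gripper_width: 0.0192
grasp_force: 60.5
```

```bash
python3 mal.py
cat > wt.py <<'E'
from chk import *
import sys
P=r.camera_params("top");im=r.read_camera("top");h=cv2.cvtColor(im,cv2.COLOR_BGR2HSV)
m=cv2.inRange(h,(15,60,170),(35,170,255))
cs,_=cv2.findContours(m,cv2.RETR_EXTERNAL,cv2.CHAIN_APPROX_NONE)
for c in cs:
    x=plane(P,[c.reshape(-1,2).mean(0)],.045)[0]
    if cv2.contourArea(c)>80 and .4<x[0]<.72 and -.35<x[1]<.35:
        print(cv2.contourArea(c),jig(plane(P,cv2.approxPolyDP(c,2,True).reshape(-1,2),.045)).round(0).tolist())
E
python3 wt.py
```

```text
head in jig [ -24.2 -203.3] yawerr -0.0042 z 0.1892 w 0.0192 F [ 0.9 -0.2 -4.8] t 15.38
1087.5 [[-51.0, 135.0], [-61.0, 120.0], [-79.0, 3.0], [-43.0, -3.0], [-48.0, -68.0], [-6.0, -70.0], [-2.0, 74.0], [-25.0, 80.0], [-17.0, 129.0]]
1133.0 [[-90.0, 219.0], [-86.0, 192.0], [89.0, 192.0], [90.0, -5.0], [119.0, -3.0], [121.0, 218.0]]
```

pendant(deltas=[0, 0, 0.56, 0, 0, 0, 0, 0.72, 0, 0, 0, 0, 0.352, 0, 0])

```text
clock: 15.8
position: [0.4854, -0.0172, 0.1891]
tool_rot: [0.076, 0.997, -0.006, 0.0]
contact_force: [-10.1, -41.8, 9.5]
gripper_width: 0.0191
grasp_force: 68.7
```

```bash
python3 mal.py
```

```text
head in jig [-24.5 -98.4] yawerr 0.0002 z 0.1891 w 0.0191 F [-10.1 -41.8   9.5] t 15.8
```

pendant(deltas=[0, 0, -0.48, 0, 0, 0, 0, -0.96, 0, 0, 0, 0, 0, 0, 0])

```text
clock: 16.18
position: [0.4715, -0.1085, 0.1889]
tool_rot: [0.078, 0.997, -0.001, 0.0]
contact_force: [0.3, 0.4, -5.0]
gripper_width: 0.019
grasp_force: 61.8
```

```bash
python3 mal.py; python3 wt.py
```

```text
head in jig [ -24.4 -190.9] yawerr -0.004 z 0.1889 w 0.019 F [ 0.3  0.4 -5. ] t 16.18
1089.0 [[-48.0, 136.0], [-61.0, 120.0], [-79.0, 3.0], [-43.0, -3.0], [-45.0, -51.0], [0.0, -50.0], [1.0, 94.0], [-25.0, 99.0], [-17.0, 129.0]]
1106.5 [[-90.0, 219.0], [-86.0, 192.0], [92.0, 193.0], [90.0, -5.0], [119.0, -3.0], [121.0, 218.0]]
```

To row units: 0.035 m is 0.56, 0.04 m is 0.64.

pendant(deltas=[0, 0, 0.56, 0, 0, 0, 0, 0.64, 0, 0, 0, 0, 0.336, 0, 0])

```text
clock: 16.6
position: [0.4843, -0.014, 0.1891]
tool_rot: [0.077, 0.997, -0.013, -0.002]
contact_force: [-17.1, -59.4, 15.3]
gripper_width: 0.019
grasp_force: 75.8
```

```bash
python3 mal.py
```

```text
head in jig [-26.  -95.5] yawerr -0.0029 z 0.1891 w 0.019 F [-17.1 -59.4  15.3] t 16.6
```

pendant(deltas=[0, 0, -0.48, 0, 0, 0, 0, -0.96, 0, 0, 0, 0, 0, 0, 0])

```text
clock: 16.98
position: [0.4725, -0.1018, 0.1888]
tool_rot: [0.077, 0.997, -0.0, 0.0]
contact_force: [0.2, 0.3, -4.1]
gripper_width: 0.0192
grasp_force: 62.3
```

```bash
python3 mal.py; python3 wt.py
```

```text
head in jig [ -24.5 -184.1] yawerr -0.003 z 0.1888 w 0.0192 F [ 0.2  0.3 -4.1] t 16.98
1087.0 [[-51.0, 135.0], [-61.0, 120.0], [-79.0, 3.0], [-43.0, -3.0], [-45.0, -51.0], [0.0, -50.0], [1.0, 94.0], [-25.0, 99.0], [-17.0, 129.0]]
1106.5 [[-90.0, 219.0], [-86.0, 192.0], [92.0, 193.0], [86.0, -2.0], [119.0, -3.0], [121.0, 218.0]]
```

pendant(deltas=[0, 0, 0.48, 0, 0, 0, 0, 0.608, 0, 0, 0, 0, 0.352, 0, 0])

```text
clock: 17.4
position: [0.4843, -0.0138, 0.189]
tool_rot: [0.077, 0.997, -0.014, -0.002]
contact_force: [-17.4, -61.6, 16.7]
gripper_width: 0.019
grasp_force: 77.2
```

```bash
python3 mal.py
```

```text
head in jig [-26.1 -95.3] yawerr -0.0026 z 0.189 w 0.019 F [-17.4 -61.6  16.7] t 17.4
```

pendant(deltas=[0, 0, -0.48, 0, 0, 0, 0, -0.96, 0, 0, 0, 0, 0, 0, 0])

```text
clock: 17.77
position: [0.4726, -0.1012, 0.1888]
tool_rot: [0.077, 0.997, -0.0, 0.0]
contact_force: [1.1, 0.3, -4.3]
gripper_width: 0.019
grasp_force: 62.6
```

```bash
python3 mal.py; python3 wt.py
```

```text
head in jig [ -24.5 -183.5] yawerr -0.0021 z 0.1888 w 0.019 F [ 1.1  0.3 -4.3] t 17.77
1086.0 [[-51.0, 135.0], [-61.0, 120.0], [-79.0, 3.0], [-43.0, -3.0], [-45.0, -51.0], [0.0, -50.0], [1.0, 94.0], [-25.0, 99.0], [-17.0, 129.0]]
1107.5 [[-90.0, 219.0], [-86.0, 192.0], [92.0, 193.0], [86.0, -2.0], [119.0, -3.0], [121.0, 218.0]]
```

To row units: -0.03 m is -0.48, 0.003 m is 0.048.

pendant(deltas=[0, 0, -0.48, 0, 0, 0, 0, -0.48, 0, 0, 0, 0, 0, 0.048, 0, 0, 0, 0, 0, 0, 0, 0, 0, 0, 0])

```text
clock: 18.45
position: [0.464, -0.1577, 0.1855]
tool_rot: [0.074, 0.997, 0.0, -0.0]
contact_force: [0.3, -0.7, -3.6]
gripper_width: 0.0192
grasp_force: 62.5
```

pendant(deltas=[0, 0, 0, 0.024, 0, 0, 0, 0, 0, 0])

```text
clock: 18.7
position: [0.4638, -0.1588, 0.184]
tool_rot: [0.075, 0.997, 0.0, -0.0]
contact_force: [0.4, -0.8, -4.0]
gripper_width: 0.0192
grasp_force: 62.5
```

```bash
python3 mal.py
```

```text
head in jig [ -24.4 -241.5] yawerr 0.0019 z 0.184 w 0.0192 F [ 0.4 -0.8 -4. ] t 18.7
```

To row units: 0.0008 m is 0.0128.

pendant(deltas=[0, 0, 0, 0.0128, 0, 0, 0, 0, 0, 0])

```text
clock: 18.95
position: [0.4638, -0.1591, 0.1836]
tool_rot: [0.075, 0.997, 0.0, 0.0]
contact_force: [-1.1, 1.0, -1.5]
gripper_width: 0.019
grasp_force: 62.9
```

pendant(deltas=[0, 0, 0, 0.0096, 0, 0, 0, 0, 0, 0])

```text
clock: 19.2
position: [0.4638, -0.1591, 0.1834]
tool_rot: [0.075, 0.997, 0.0, 0.0]
contact_force: [-2.7, 4.0, 5.0]
gripper_width: 0.0188
grasp_force: 63.8
```

```bash
python3 mal.py
```

```text
head in jig [ -24.4 -241.9] yawerr 0.0013 z 0.1834 w 0.0188 F [-2.7  4.   5. ] t 19.2
```

pendant(deltas=[0.03, 0, 0, 0, 0, 0.05, 0, 0, 0, 0, 0.07, 0, 0, 0, 0, 0.07, 0, 0, 0, 0, 0.07, 0, 0, -0.32, 0, 0.07, 0, 0, -0.8, 0, 0.07, 0, 0, -0.96, 0, 0.07, 0.48, 0, -0.96, 0, 0.07, 0, 0, 0, 0])

```text
clock: 20.32
position: [0.4364, -0.1554, 0.3735]
tool_rot: [0.076, 0.997, -0.001, 0.005]
contact_force: [0.1, 0.1, 0.2]
gripper_width: 0.0704
grasp_force: 0.0
```

```bash
python3 pose.py; python3 wt.py; python3 - <<'E'
from chk import *
P=r.camera_params("wrist");im=r.read_camera("wrist");cv2.imwrite("pics/w9.png",im)
m=(im[:,:,0]>110).astype(np.uint8);cs,_=cv2.findContours(m,0,2)
for c in cs:
    if cv2.contourArea(c)>600:
        q=cv2.approxPolyDP(c,4,True).reshape(-1,2);print(q.tolist(),jig(plane(P,q,.05)).round().tolist())
a=r.read_camera("side");b=cv2.imread("pics/side0.png");cv2.imwrite("pics/side9.png",a)
t=cv2.imread("pics/top0.png");u=r.read_camera("top")
for n,x,y,R in(("side",a,b,{"mug":(370,175,45,48),"chisel":(360,242,92,40),"tin":(248,96,28,32)}),("top",u,t,{"mug":(310,127,36,36),"chisel":(362,122,40,58),"tin":(168,228,42,30)})):
    for k,(X,Y,w,h) in R.items(): print(n,k,np.abs(x[Y:Y+h,X:X+w].astype(int)-y[Y:Y+h,X:X+w]).mean().round(1))
E
```

```text
[ 0.4364 -0.1554  0.3735] phi 2.9904 0.07038632725983732 [-0.342  0.181 -0.154  1.227 -0.    -0.191] [0.1 0.1 0.2]
183.0 [[-1.0, -197.0], [-43.0, -194.0], [-43.0, -232.0], [0.0, -241.0]]
1063.0 [[-51.0, 135.0], [-59.0, 127.0], [-80.0, 6.0], [-43.0, -3.0], [-41.0, -51.0], [0.0, -50.0], [1.0, 94.0], [-22.0, 99.0], [-21.0, 128.0]]
1074.5 [[-90.0, 219.0], [-89.0, 194.0], [92.0, 193.0], [90.0, -5.0], [119.0, -3.0], [117.0, 221.0]]
[[263, 242], [265, 284], [372, 283], [373, 241]] [[-45.0, -289.0], [-5.0, -289.0], [-6.0, -192.0], [-46.0, -193.0]]
[[639, 205], [606, 200], [590, 243], [537, 241], [529, 285], [639, 288]] [[-79.0, 25.0], [-83.0, -2.0], [-45.0, -7.0], [-47.0, -52.0], [-5.0, -53.0], [-3.0, 43.0]]
[[326, 64], [318, 70], [323, 92], [317, 97], [312, 232], [327, 230]] [[-190.0, -235.0], [-186.0, -241.0], [-170.0, -237.0], [-166.0, -242.0], [-55.0, -246.0], [-56.0, -233.0]]
side mug 1.2
side chisel 0.9
side tin 78.0
top mug 11.4
top chisel 17.8
top tin 15.9
```

pendant(deltas=[0.07, -0.48, 0.8, 0, 0, 0.07, -0.48, 0.8, 0, 0, 0.07, -0.48, 0.8, 0, 0, 0.07, -0.48, 0.8, 0, 0, 0.07, -0.48, 0.8, 0, 0, 0.07, 0, 0, 0, 0, 0.07, 0, 0, 0, 0])

```text
clock: 21.4
position: [0.6219, 0.0698, 0.3659]
tool_rot: [0.075, 0.997, -0.001, -0.002]
contact_force: [-0.2, 0.7, -0.7]
gripper_width: 0.07
grasp_force: 0.0
```

```bash
python3 pose.py; python3 - <<'E'
from chk import *
P=r.camera_params("wrist");im=r.read_camera("wrist");cv2.imwrite("pics/w10.png",im)
h=cv2.cvtColor(im,cv2.COLOR_BGR2HSV)
X=lambda x,y,z:[*(O+XH*x/1000+YH*y/1000),z/1000]
print(proj(P,[X(0,-50,45),X(-44,-50,45),X(0,20,45),X(90,20,45),X(90,0,32),X(122,0,32)]).round(0).tolist())
for lo,hi,z,n in(((15,60,150),(35,170,255),.045,"pale"),((8,120,120),(16,255,255),.045,"board")):
    cs,_=cv2.findContours(cv2.inRange(h,lo,hi),0,2)
    for c in cs:
        if cv2.contourArea(c)>1500:
            q=cv2.approxPolyDP(c,3,True).reshape(-1,2);print(n,q.tolist(),jig(plane(P,q,z)).round(1).tolist())
E
```

```text
[0.6219 0.0698 0.3659] phi 2.9915 0.07003097432818056 [ 0.112  0.513  0.305  1.368 -0.     0.262] [-0.2  0.7 -0.7]
[[244.0, 124.0], [240.0, 64.0], [332.0, 124.0], [330.0, 230.0], [308.0, 226.0], [308.0, 259.0]]
pale [[0, 115], [54, 116], [48, 81], [55, 77], [83, 80], [73, 66], [42, 59], [0, 59]] [[-5.1, -238.1], [-4.8, -197.4], [-30.7, -196.8], [-33.6, -191.0], [-31.7, -170.5], [-41.6, -176.1], [-46.2, -198.0], [-45.7, -228.5]]
pale [[241, 66], [243, 121], [247, 124], [429, 125], [435, 93], [473, 99], [488, 49], [316, 14], [305, 68]] [[-42.8, -49.7], [-2.0, -50.4], [0.3, -47.3], [1.0, 97.5], [-23.3, 100.1], [-18.7, 129.9], [-54.5, 136.7], [-78.7, 7.6], [-41.6, -0.8]]
pale [[609, 0], [570, 1], [548, 119], [557, 132], [537, 232], [340, 231], [328, 226], [307, 226], [307, 258], [402, 259], [406, 249], [422, 249], [431, 260], [555, 261]] [[-85.9, 218.0], [-85.8, 190.8], [-3.2, 190.0], [6.8, 198.7], [90.8, 196.6], [90.5, 28.4], [85.9
[... 4434 characters left out ...]
-13.1], [-73.4, 5.4], [-78.7, 6.1], [-79.4, 12.0], [-59.5, 121.3], [-66.9, 122.6], [-64.2, 123.7], [-66.2, 129.3], [-68.3, 118.8], [-76.3, 120.0], [-73.8, 99.1], [-75.8, 95.2], [-87.1, 143.0], [-87.8, 13.4], [-84.6, 7.6], [-84.6, -2.7], [-82.0, -2.7], [-83.3, -10.7], [-79.3, -11.5], [-81.3, -14.4], [-75.3, -21.2], [-78.0, -23.3], [-74.6, -25.7]]
board [[0, 0], [0, 59], [45, 60], [51, 78], [44, 79], [0, 67], [0, 117], [55, 118], [53, 77], [89, 82], [88, 69], [24, 58], [13, 0]] [[-85.0, -218.9], [-45.7, -228.5], [-45.5, -195.9], [-32.8, -194.1], [-32.1, -199.4], [-40.1, -229.8], [-3.6, -238.4], [-3.3, -196.9], [-33.6, -192.5], [-30.3, -166.2], [-39.6, -165.4], [-46.7, -210.9], [-85.2, -209.9]]
```

Measured in the jig's frame, the wedge's tail is at y ≈ -50 mm and the board spans x ≈ 1 to 90 mm, with no gap to the stop rail. The mallet lies flat, its nearest face about 140 mm from the wedge. Handing in.

```bash
python3 -c "
from workcell import r
print(r.sign_off())"
```

```text
the job is handed in; nothing more can be done
None
```

The job is handed in (no verdict returned): the wedge went home in four separate blows, the last two moving it no further, the board is tight on the stop rail, and the mallet lies flat about 140 mm clear of the wedge; the mug and chisel are unmoved in the side view, and the tin's before/after picture check was inconclusive, though the arm never went near it.

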